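# Sound three bores with the honing rod and park it in the deepest

### The job

Nobody knows which bore of the wooden block is the deepest. Lift the honing rod out of its stone stand and use it as a depth rod: going from left to right as the robot sees them, lower it into each of the three bores until it bottoms, pressing lightly for about half a second to be sure (a few newtons, never 20). Then leave the rod standing, released, on the bottom of the deepest bore, having lowered it gently and without disturbing the other things.

Things in the scene. Friction and masses are not known exactly. Their poses are not given: they have to be found in the camera images.
- rod: Honing rod, 158 mm long, about 0.15 kg, upright in the stand at first. From the foot up: round steel rod 12 mm thick, 78 mm long; round steel collar 24 mm wide, 6 mm high, resting on the stand; square wooden handle 26 x 26 mm, 74 mm high (84 to 158 mm above the foot), to grip from above across two faces. Origin: centre of the foot; z up along the rod; x, y square to the handle's faces.
- stand: Fixed marble stand, 70 x 70 mm and 80 mm high, with an upright 16 mm through hole in its middle in which the rod starts (its foot 2 mm above the table). Origin at the centre of its underside, z up.
- block: Fixed pale wooden block, 90 mm (x) by 190 mm (y), 80 mm high, origin at the centre of its underside, z up, yaw within 0.4 rad of 0. Three blind bores in a row along y, 55 mm apart. In each lies a hidden loose steel stop slug; the rod bottoms on it at 38, 48 or 58 mm below the block's top, one bore of each, order unknown. The block must never take 20 N from anything.
- block_hole0 (a point): Centre of the mouth of the left bore (robot's left, the block's +y end), on the top face, 80 mm above the table. All three bores are alike: upright, 14.4 mm wide with a 2 mm chamfer at the mouth. The slug rests on a stiff spring pad that yields 1 mm at 3.5 N, 3 mm at 8.5 N, and is solid after 7.5 mm. A sounding counts once the rod presses the bottom with over 2.5 N for 0.2 s.
- block_hole1 (a point): Centre of the mouth of the middle bore, on the block's top face.
- block_hole2 (a point): Centre of the mouth of the right bore (the block's -y end), on the block's top face.
- bowl: Bystander: loose cobalt ceramic bowl, 150 mm across, 65 mm high. Origin at the centre of its underside. Leave alone.
- mill: Bystander: loose glass pepper mill with a steel top, 56 mm across, 152 mm high, upright. Origin at the centre of its underside. Leave alone.
- scraper: Bystander: loose bench scraper lying flat, steel blade 150 x 75 mm with a wooden grip along one long edge, 17 mm high. Origin under the middle of the grip. Leave alone.
- pin: Bystander: loose short cherry-wood rolling pin lying down along its x, 250 mm long with its handles, barrel 48 mm in diameter. Origin under its middle at table height. Leave alone.
Mind the look-alikes: they are no part of the job. What is shaped like the rod but orange is not meant.

How it is judged:
On the way, in this order (a step that is already met when the one before it is completed fails the run):
1. the rod is pressed on the bottom of the left bore (horizontal distance between rod and block_hole0 below 0.006 m and z of rod in the frame of block below 0.045 m and contact force between block and anything else above 2.5 N), for 0.2 s.
2. then on the bottom of the middle bore (horizontal distance between rod and block_hole1 below 0.006 m and z of rod in the frame of block below 0.045 m and contact force between block and anything else above 2.5 N), for 0.2 s.
3. then on the bottom of the right bore (horizontal distance between rod and block_hole2 below 0.006 m and z of rod in the frame of block below 0.045 m and contact force between block and anything else above 2.5 N), for 0.2 s.
At the end, for the whole second after the job is handed in: The rod stands at rest, released, within 0.12 rad of upright, its foot on the bottom of the deepest bore (foot more than 54.5 mm below the block's top and within 6 mm of a bore's axis) ((horizontal distance between rod and block_hole0 below 0.006 m or horizontal distance between rod and block_hole1 below 0.006 m or horizontal distance between rod and block_hole2 below 0.006 m) and z of rod in the frame of block below 0.0255 m and angle between rod's own z axis and vertical below 0.12 rad and linear speed of rod below 0.01 m/s and contact force between rod and the fingers below 0.1 N); the robot touches nothing.
It fails at once if the block takes 20 N or more from the rod or anything else (contact force between block and anything else above 20 N).
It fails at once if the rod is tipped over or dropped on its side (angle between rod's own z axis and vertical above 0.5 rad).
It fails at once if the rod is dropped (let go from some 20 mm or more above where it lands) (contact force between rod and the fingers below 0.1 N and linear speed of rod above 0.6 m/s).
It fails at once if the bowl, pepper mill, bench scraper or rolling pin is pushed more than 20 mm (distance of any of bowl, mill, scraper, pin from where it was at the start of the episode above 0.02 m).
It also fails if it takes over 72 s, if anything falls off the work surface, if the arm or the gripper's body presses on something with over 40 N, if the wrist force passes 120 N, or if a joint passes its speed limit or range.

### The arm

A 6-joint arm with a two-finger parallel gripper is mounted at the origin on the work surface. World frame = base frame: x ahead of the robot, y to its left, z up, the work surface at z = 0. Lengths are in m, angles in rad, forces in N, time in s.
With the tool pointing down it reaches from about 0.35 to 0.975 m from the base axis. Payload 4.9 kg.
Tool frame: the origin (TCP) lies at the very end of the fingers, on their centre line; the grasp point (between the pads) lies 19 mm behind it; z points along the fingers, y is the line along which they close (so a half turn about z gives the same grasp; the last joint's range is limited). The gripper opens to 85 mm and grips with 20 to 120 N. Pads are 22 mm wide; open, the fingers measure 114 mm over their backs; the gripper's body (76 mm by 85 mm) begins 54 mm behind the grasp point. The pads swing forward as they close: fully open they stand 13 mm farther back than shut.
Start: joints at [-1.339, 0.053, 1.613, -0, 1.476, -0.119], TCP at [0.215, -0.587, 0.231] pointing down, gripper open.
Joint ranges: [-3.01, 3.01], [-1.01, 2.22], [0.06, 2.58], [-1.02, 4.17], [0.09, 2.62], [-3.14, 3.14]. Speed limits (rad/s): [2.57, 2.57, 3.14, 3.14, 3.14, 3.14].

### API

Orientations are given as a rotation vector (axis times angle).
In Python, from station import * gives the robot as it stands.
- The arm moves only by the shell command python3 -m crank 'ROWS' [OPENING] [FORCE]. ROWS is JSON, a list of rows, each an object with "offset": the shift along the tool's x, y, z in m, a list of three; "twist": the turn, a rotation vector about the tool's x, y, z in degrees, a list of three. In form: [{"offset": [x, y, z], "twist": [rx, ry, rz]}, ...]. A call has 1 to 20 rows; each row is the pose to reach, as a shift and turn from the pose commanded when the call began, along the tool's axes at that moment; what a row does not reach only later rows make up. A row lasts 1/8 s, in which the tool goes at most 62.5 mm and 10.7 degrees, less where a joint would pass 70% of its speed; a pose out of reach is approached as far as the arm can. A call with a gripper value outside its range is refused whole. OPENING is the opening, from 0 (shut) to 1 (fully open), set as the call begins (- or left out, the last holds). The fingers move at their own pace and stop on an object; FORCE is the grip in N (left out, the last holds). Time passes only in rows, so rows that repeat a pose let the fingers close. It gives the time, the measured TCP pose, the force, the opening and the grip force at its end, in the units of the state.
- get_obs(): the state, without advancing time (a new reading comes with each control period).
- get_image(name): name is "side" or "top" or "wrist"; returns the picture (400x640x3 uint8, red, green, blue); there is no depth.
- get_calibration(name): a dict with "intrinsics" (3x3 intrinsics, pixels), "world_from_camera" (4x4, takes a point from camera to world coordinates); the wrist camera has in their place "tool_from_camera" (4x4, takes a point from camera to tool coordinates, whose origin is the TCP and whose axes are the flange's). Camera axes: x right, y up, looking along -z (the intrinsics and any distortion apply to the point x, -y, -z); pixel columns grow to the right and rows downward; lengths in m; the calibration is good to about 2 mm. A picture is of the moment at which its call begins: read the wrist's pose just before it. get_calibration takes no time and is no camera call.
- finish_job(): hands the job in; it is judged then, once.
Trained networks look in the newest picture that a camera, given by its name, has taken for a name from the list of things; names that differ only in an ending like _2 or _b are one class to them, and where a whole thing is asked for, a point or a joint stands for the part that bears it (a point fixed in the world has none). Each returns a list of dicts, best first, with "confidence" (0 to 1); they miss things now and then, are a little off and sometimes report something else, mostly with a low value. They report only what shows in the picture. A call takes as long as a camera call. They do not tell look-alikes from the thing itself.
- cut_out(query, camera): "region" (400x640 bool, what is visible of it) and "rect" ([centre column, centre row, width, height] in pixels, round what is visible of it).
The state is a dict: "t": time; "q": joint angles; "dq": joint speeds; "effort": joint torques, N m; "tool_pos": TCP position; "tool_rot": TCP orientation; "contact_force": force on the tool from outside, world axes, zero at the start; "wrist_torque": the same for the moment, N m; "opening": finger opening in m; "grip_force": force on a finger pad.
Only numpy, scipy, OpenCV 4.12 (cv2) and the standard library are available. Lean on these libraries where they do the work, as an engineer would, in place of code of your own. Each camera call takes 0.05 s, during which the arm holds its last target. There are 200 camera calls.

## Working session

There is one attempt and no reset: what is moved stays moved. The work goes in short steps, Python scripts to look and compute and a shell command to move; the robot and the scene stay as the last step left them, time stands still between calls to the robot, and variables do not carry over. Pictures are saved under pics/ and viewed, at most 10 in all, crops included, and the job is handed in when it is done.

```bash
mkdir -p pics
python3 - <<'E'
from station import *
import cv2,numpy as np
o=get_obs();print(o)
ims=[]
for n in("top","side"):
    im=get_image(n);cv2.imwrite(f"pics/{n}0.png",im[:,:,::-1])
    c=get_calibration(n);print(n,np.round(c["intrinsics"],1).tolist(),np.round(c["world_from_camera"],3).tolist(),[k for k in c])
    for q in("rod","block","stand","block_hole0"):
        for d in cut_out(q,n): print(n,q,round(d["confidence"],2),np.round(d["rect"],1))
c=get_calibration("wrist");print(c)
E
```

```text
{'t': 0.0, 'q': array([-1.33897418e+00,  5.33553303e-02,  1.61426255e+00, -9.81531963e-06,
        1.47600641e+00, -1.19015067e-01]), 'dq': array([-0.00090378,  0.00081059,  0.00033686,  0.00126179, -0.00047006,
       -0.00069437]), 'effort': array([-8.44649130e-04, -3.93682659e+01, -3.70179677e+01, -1.46941870e-04,
        7.22139506e-03, -8.47683577e-07]), 'tool_pos': array([ 0.21465004, -0.58633288,  0.23008276]), 'tool_rot': array([-3.09138342e+00, -5.47919354e-01,  1.95101468e-04]), 'contact_force': array([-0.36382114, -0.61501699, -0.10254902]), 'wrist_torque': array([-0.00028476, -0.0420094 , -0.05629372]), 'grip_force': 0.0, 'opening': 0.08587498602909384}
top [[443.6, 0.0, 323.4], [0.0, 443.6, 206.5], [0.0, 0.0, 1.0]] [[0.005, 0.994, -0.107, 0.439], [-1.0, 0.005, 0.002, -0.026], [0.003, 0.107, 0.994, 1.471], [0.0, 0.0, 0.0, 1.0]] ['intrinsics', 'world_from_camera']
top rod 0.63 [379.9 226.2   9.1  16.6]
top rod 0.63 [409.6 206.8  11.7  12.4]
top rod 0.48 [365.3 195.2  11.6  11. ]
top rod 0.47 [411.4 236.8  18.8   9.7]
top block 0.91 [278.1 226.3  62.1  29.6]
top stand 0.92 
[... 495 characters left out ...]
e rod 0.56 [380.4 132.9  11.7  25.3]
side block 0.67 [291.4 251.7  84.9  87.6]
side stand 0.98 [369.4 182.   36.6  42. ]
side block_hole0 0.96 [288.9 252.6  85.   89.5]
{'intrinsics': array([[295.83896995,   0.        , 321.75950503],
       [  0.        , 295.83896995, 199.50299732],
       [  0.        ,   0.        ,   1.        ]]), 'tool_from_camera': array([[-4.03829544e-04,  9.48481546e-01,  3.16832124e-01,
         8.07290617e-02],
       [ 9.99999898e-01,  4.47672143e-04, -6.55844601e-05,
        -1.14393007e-03],
       [-2.04042566e-04,  3.16832065e-01, -9.48481629e-01,
        -1.42630397e-01],
       [ 0.00000000e+00,  0.00000000e+00,  0.00000000e+00,
         1.00000000e+00]])}
```

View pics/top0.png

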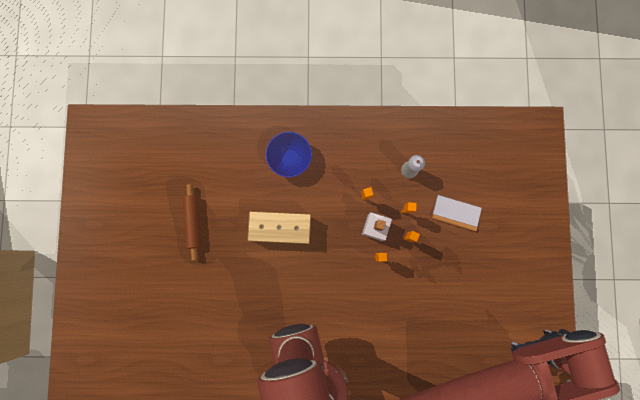

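View pics/side0.png

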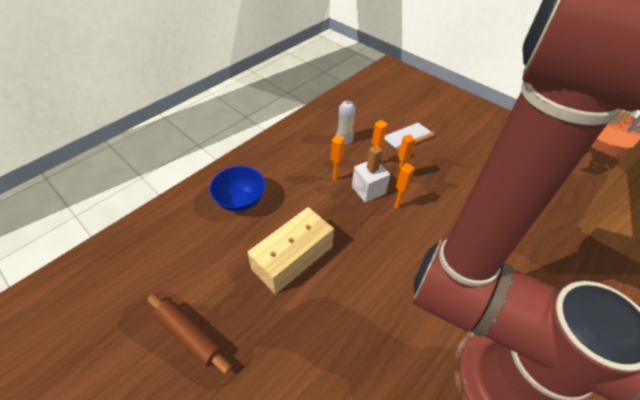

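The real rod is the brown handle in the stand: top (380,226), side (375,158). The orange look-alikes are at top (368,193), (411,208), (413,237) and (381,257), so I choose the brown one. The bores show at top (261,227), (279,227) and (296,228).

```bash
cat > h.py <<'E'
from station import *
import cv2,numpy as np
from scipy.spatial.transform import Rotation as R
def cam(n,obs=None):
    c=get_calibration(n);K=np.array(c["intrinsics"])
    if n=="wrist":
        T=np.eye(4);T[:3,:3]=R.from_rotvec(obs["tool_rot"]).as_matrix();T[:3,3]=obs["tool_pos"]
        return K,T@np.array(c["tool_from_camera"])
    return K,np.array(c["world_from_camera"])
def pix2plane(uv,z,KT):
    K,T=KT;uv=np.atleast_2d(np.asarray(uv,float))
    d=np.c_[(uv[:,0]-K[0,2])/K[0,0],-(uv[:,1]-K[1,2])/K[1,1],-np.ones(len(uv))]@T[:3,:3].T
    return T[:3,3]+d*((z-T[2,3])/d[:,2])[:,None]
def proj(P,KT):
    K,T=KT;p=(np.atleast_2d(P)-T[:3,3])@T[:3,:3]
    return np.c_[K[0,2]+K[0,0]*p[:,0]/-p[:,2],K[1,2]-K[1,1]*p[:,1]/-p[:,2]]
def goal(obs,pos,yaw=None):
    "offset in tool axes to world TCP pos; yaw = world angle of tool x"
    M=R.from_rotvec(obs["tool_rot"]).as_matrix()
    print("offset",np.round(M.T@(np.array(pos)-obs["tool_pos"]),4),"tool x yaw",round(np.degrees(np.arctan2(M[1,0],M[0,0])),2),"tilt",np.round(M[:,2],4))
E
python3 - <<'E'
from h import *
im=cv2.imread("pics/top0.png");KT=cam("top")
print("rodtop",pix2plane([380,224.5],.16,KT))
print("orange",pix2plane([[368,192],[411,207],[413,236],[381,257]],.16,KT).round(3).tolist())
print("bores",pix2plane([[261.5,227],[279,227.3],[296.5,228]],.08,KT).round(3).tolist())
hsv=cv2.cvtColor(im,cv2.COLOR_BGR2HSV)
goal(get_obs(),[.4,-.2,.4])
cv2.imwrite("pics/crop.png",cv2.resize(im[180:270,340:440],None,fx=6,fy=6,interpolation=cv2.INTER_CUBIC))
E
```

```text
rodtop [[ 0.52635914 -0.19681963  0.16      ]]
orange [[0.623, -0.162, 0.16], [0.579, -0.29, 0.16], [0.493, -0.294, 0.16], [0.431, -0.199, 0.16]]
bores [[0.522, 0.165, 0.08], [0.521, 0.11, 0.08], [0.519, 0.055, 0.08]]
offset [ 0.3069 -0.2997 -0.1687] tool x yaw 20.1 tilt [-0.e+00  1.e-04 -1.e+00]
```

View pics/crop.png

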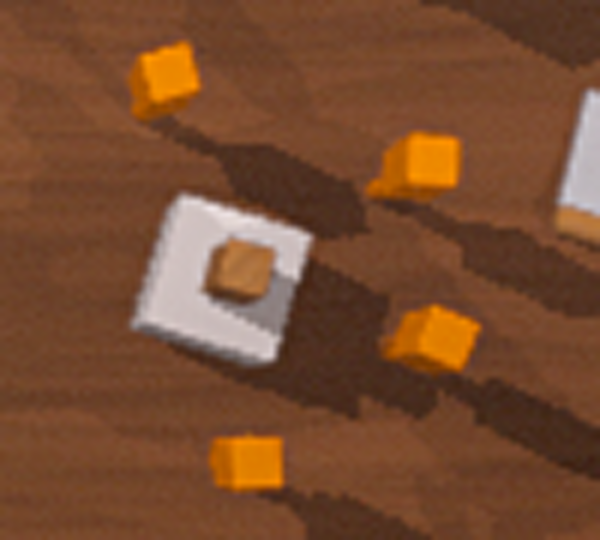

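The crop confirms it: the brown square handle is at about (380.8,223.7), surrounded by four orange look-alikes roughly 0.1 m away. Next I go above it.

```bash
python3 -m crank '[{"offset":[0,0,-0.06],"twist":[0,0,0]},{"offset":[0,0,-0.08],"twist":[0,0,0]},{"offset":[0.05,-0.03,-0.08],"twist":[0,0,0]},{"offset":[0.1,-0.06,-0.08],"twist":[0,0,0]},{"offset":[0.15,-0.09,-0.08],"twist":[0,0,0]},{"offset":[0.2,-0.12,-0.08],"twist":[0,0,0]},{"offset":[0.25,-0.15,-0.08],"twist":[0,0,0]},{"offset":[0.3,-0.18,-0.08],"twist":[0,0,0]},{"offset":[0.35,-0.21,-0.08],"twist":[0,0,0]},{"offset":[0.4,-0.24,-0.08],"twist":[0,0,0]},{"offset":[0.426,-0.258,-0.08],"twist":[0,0,0]},{"offset":[0.426,-0.258,-0.08],"twist":[0,0,0]},{"offset":[0.426,-0.258,-0.08],"twist":[0,0,0]},{"offset":[0.426,-0.258,-0.08],"twist":[0,0,0]}]'
python3 - <<'E'
from h import *
o=get_obs();im=get_image("wrist");cv2.imwrite("pics/w1.png",im[:,:,::-1]);KT=cam("wrist",o)
print(o["tool_pos"])
for q in("rod","stand"):
    for d in cut_out(q,"wrist"):
        r=d["rect"];rg=d["region"].astype(np.uint8);mr=cv2.minAreaRect(np.argwhere(rg)[:,::-1].astype(np.int32))
        print(q,round(d["confidence"],2),np.round(r,1),mr)
E
```

```text
t: 2.25
tool_pos: [0.5256, -0.1992, 0.3113]
tool_rot: [3.094, 0.546, -0.0]
contact_force: [0.4, 0.4, 0.7]
opening: 0.0856
grip_force: 0.0
[ 0.52563009 -0.19920821  0.31126147]
rod 0.94 [326.  172.8  31.8  39.6] ((323.1153869628906, 174.07693481445312), (30.23116111755371, 33.83671188354492), 33.690067291259766)
rod 0.79 [298.  235.8  26.4  61.8] ((301.8516845703125, 237.3526611328125), (23.713455200195312, 61.034446716308594), 12.804266929626465)
rod 0.78 [393.6 223.2  39.1  55. ] ((385.576904296875, 220.61538696289062), (61.57172775268555, 25.793560028076172), 56.3099365234375)
rod 0.68 [418.4 157.5  53.4  35.6] ((413.9000244140625, 154.1999969482422), (55.45448303222656, 26.385601043701172), 26.56505012512207)
rod 0.6 [322.   70.3  27.7  35.3] ((322.0, 71.5), (35.0, 28.0), 90.0)
rod 0.41 [480.   36.3  95.8  72.6] ((480.5000915527344, 41.5), (52.32398986816406, 104.20075225830078), 63.43495178222656)
stand 0.81 [323.3 157.8  74.4  74.1] ((323.2267761230469, 160.90521240234375), (58.044464111328125, 58.593204498291016), 37.5685920715332)
```

View pics/w1.png

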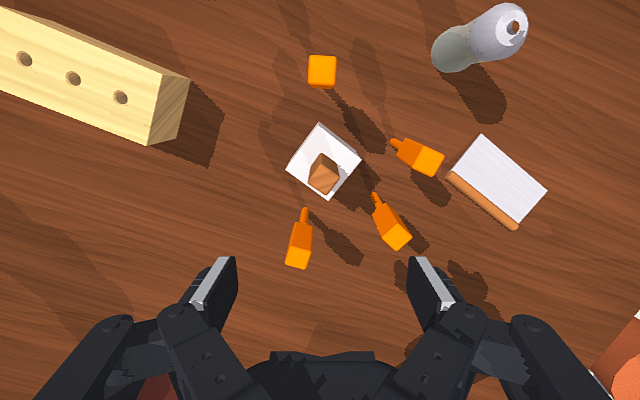

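The wrist view shows the brown handle top at about (324,178), on the stand at (323,160), with orange ones around it. I'll zoom in for the top face's outline.

Run:
```python
import cv2
im=cv2.imread("pics/w1.png")[140:210,280:370]
cv2.imwrite("pics/w1c.png",cv2.resize(im,None,fx=8,fy=8,interpolation=cv2.INTER_CUBIC))
```

```text
(no output)
```

View pics/w1c.png

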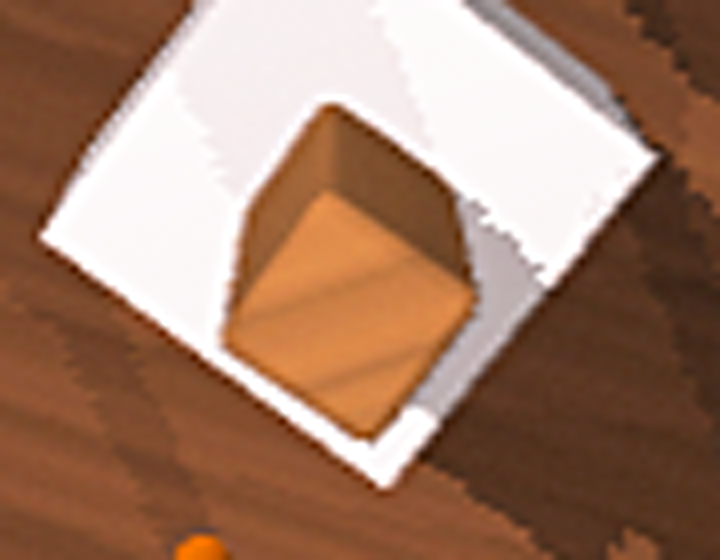

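Top face corners in the crop are (328,192), (475,300), (367,438) and (224,343).

Run:
```python
from h import *
o=get_obs();KT=cam("wrist",o)
c=np.array([[328,192],[475,300],[367,438],[224,343]])/8+[279.5,139.5]
P=pix2plane(c,.16,KT)[:,:2];print(P.round(4),P.mean(0))
for i in range(4):
    e=P[(i+1)%4]-P[i];print(np.linalg.norm(e).round(4),np.degrees(np.arctan2(e[1],e[0])))
B=pix2plane([[24,59],[73.2,78],[121,97]],.08,KT);print(B.round(4),np.degrees(np.arctan2(*(B[0]-B[2])[:2])))
s=np.array([[40,237],[385,487],[658,157]])/8+[279.5,139.5]
S=pix2plane(s,.08,KT);print(S.round(4),((S[0]+S[2])/2).round(4))
c=P.mean(0);goal(o,[*c,.115]);
```

```text
[[ 0.5444 -0.1897]
 [ 0.5377 -0.2121]
 [ 0.5156 -0.2056]
 [ 0.5214 -0.1839]] [ 0.5297833  -0.19782251]
0.0234 -106.70100505040995
0.023 163.3831695086162
0.0224 75.21022113259166
0.0238 -14.27145403966747
[[0.5269 0.1669 0.08  ]
 [0.5254 0.1119 0.08  ]
 [0.5232 0.0563 0.08  ]] 1.9229171435468932
[[ 0.5062 -0.1539  0.08  ]
 [ 0.4854 -0.2209  0.08  ]
 [ 0.5523 -0.2425  0.08  ]] [ 0.5292 -0.1982  0.08  ]
offset [0.0042 0.0002 0.1964] tool x yaw 20.01 tilt [ 0.e+00 -1.e-04 -1.e+00]
```

```bash
python3 -m crank '[{"offset":[0.0035,0.0005,0.02],"twist":[0,0,10]},{"offset":[0.0035,0.0005,0.05],"twist":[0,0,20]},{"offset":[0.0035,0.0005,0.08],"twist":[0,0,30]},{"offset":[0.0035,0.0005,0.1],"twist":[0,0,35.6]},{"offset":[0.0035,0.0005,0.11],"twist":[0,0,35.6]},{"offset":[0.0035,0.0005,0.11],"twist":[0,0,35.6]},{"offset":[0.0035,0.0005,0.11],"twist":[0,0,35.6]},{"offset":[0.0035,0.0005,0.11],"twist":[0,0,35.6]}]' 0.7 30
python3 - <<'E'
from h import *
o=get_obs();im=get_image("wrist");cv2.imwrite("pics/w2.png",im[:,:,::-1])
print(o["tool_pos"],o["opening"]);goal(o,[.5295,-.198,.111])
E
```

```text
t: 3.4
tool_pos: [0.5302, -0.1978, 0.2026]
tool_rot: [3.112, -0.423, 0.003]
contact_force: [0.2, 0.1, -0.0]
opening: 0.0601
grip_force: 0.0
[ 0.53019539 -0.19783017  0.20262853] 0.06011751210280836
offset [-0.0008  0.0003  0.0916] tool x yaw -15.48 tilt [ 0.0019 -0.001  -1.    ]
```

View pics/w2.png

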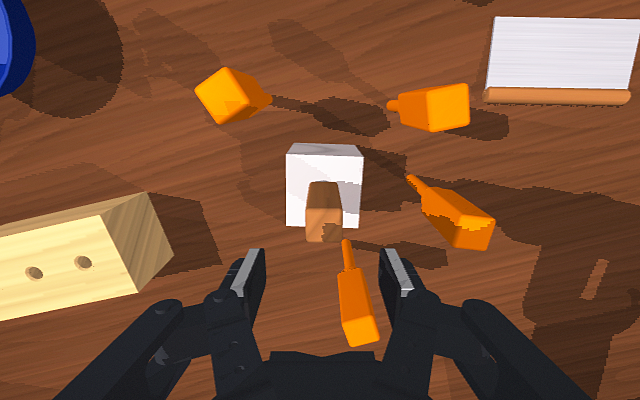

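Handle top is at (324,231), square to and centred between the fingers. Descend and grip.

```bash
python3 -m crank '[{"offset":[-0.0005,0,0.02],"twist":[0,0,0]},{"offset":[-0.0005,0,0.04],"twist":[0,0,0]},{"offset":[-0.0005,0,0.06],"twist":[0,0,0]},{"offset":[-0.0005,0,0.078],"twist":[0,0,0]},{"offset":[-0.0005,0,0.09],"twist":[0,0,0]},{"offset":[-0.0005,0,0.09],"twist":[0,0,0]},{"offset":[-0.0005,0,0.09],"twist":[0,0,0]}]'
python3 -m crank '[{"offset":[0,0,0],"twist":[0,0,0]},{"offset":[0,0,0],"twist":[0,0,0]},{"offset":[0,0,0],"twist":[0,0,0]},{"offset":[0,0,0],"twist":[0,0,0]},{"offset":[0,0,0],"twist":[0,0,0]},{"offset":[0,0,0],"twist":[0,0,0]},{"offset":[0,0,0],"twist":[0,0,0]}]' 0 60
```

```text
t: 4.32
tool_pos: [0.5297, -0.1977, 0.1121]
tool_rot: [3.112, -0.424, 0.002]
contact_force: [0.2, 0.2, 0.8]
opening: 0.0597
grip_force: 0.0
t: 5.2
tool_pos: [0.5296, -0.1977, 0.1123]
tool_rot: [3.112, -0.424, 0.002]
contact_force: [-1.2, -0.6, 5.1]
opening: 0.0254
grip_force: 59.0
```

```bash
python3 -m crank '[{"offset":[0,0,-0.01],"twist":[0,0,0]},{"offset":[0,0,-0.03],"twist":[0,0,0]},{"offset":[0,0,-0.055],"twist":[0,0,0]},{"offset":[0,0,-0.085],"twist":[0,0,0]},{"offset":[0,0,-0.11],"twist":[0,0,0]},{"offset":[0,0,-0.12],"twist":[0,0,0]},{"offset":[-0.01,-0.04,-0.12],"twist":[0,0,0]},{"offset":[-0.02,-0.08,-0.12],"twist":[0,0,0]},{"offset":[-0.03,-0.12,-0.12],"twist":[0,0,0]},{"offset":[-0.045,-0.165,-0.12],"twist":[0,0,0]},{"offset":[-0.053,-0.193,-0.12],"twist":[0,0,0]},{"offset":[-0.053,-0.193,-0.12],"twist":[0,0,0]},{"offset":[-0.053,-0.193,-0.12],"twist":[0,0,0]}]'
python3 - <<'E'
from h import *
o=get_obs();im=get_image("wrist");cv2.imwrite("pics/w3.png",im[:,:,::-1])
print(o["tool_pos"],o["tool_rot"],o["opening"],o["contact_force"],o["wrist_torque"])
E
```

```text
t: 6.82
tool_pos: [0.5294, 0.0024, 0.231]
tool_rot: [3.112, -0.424, -0.001]
contact_force: [-0.6, 0.2, -0.8]
opening: 0.0254
grip_force: 59.5
[0.5293784  0.00242819 0.2309685 ] [ 3.11242635e+00 -4.23522117e-01 -1.29818267e-03] 0.025360794311739956 [-0.56641583  0.24868658 -0.81596425] [ 0.0218437  -0.00962956  0.0233235 ]
```

View pics/w3.png

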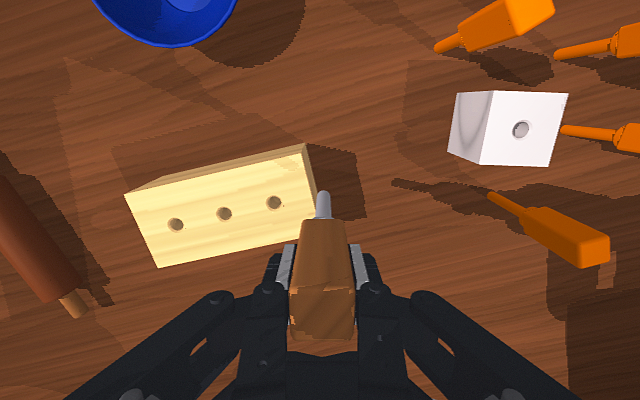

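Rod held; its tip is at (323,192). The bores are at (176,224), (224,213) and (274,202), and the empty stand hole is at (521,129).

```bash
cat >> h.py <<'E'
def bores(im,KT,guess,z=.08,r=.013):
    "mouth centres: blobs darker than the wood's own tone near guess (world xy)"
    out=[]
    for g in guess:
        u=proj([[*g,z]],KT)[0];s=int(r*KT[0][0,0]/np.linalg.norm(KT[1][:3,3]-[*g,z]))+1
        x0,y0=(u-s).astype(int);p=cv2.resize(im[y0:y0+2*s+1,x0:x0+2*s+1],None,fx=8,fy=8,interpolation=cv2.INTER_CUBIC)
        gr=cv2.GaussianBlur(p.min(2),(0,0),3);gr2=p.mean(2)
        m=(gr2<0.85*np.median(gr2)).astype(np.uint8)
        n,l,st,ce=cv2.connectedComponentsWithStats(m);k=1+np.argmax(st[1:,4])
        e=cv2.fitEllipse(np.argwhere(l==k)[:,::-1][cv2.convexHull(np.argwhere(l==k)[:,::-1].astype(np.int32),returnPoints=False)[:,0]].astype(np.float32))
        px=np.array(e[0])/8+[x0-.44,y0-.44];out.append(pix2plane(px,z,KT)[0,:2])
        print("bore px",px.round(1),"axes px",np.round(np.array(e[1])/8,1),"world",out[-1].round(4))
    return np.array(out)
E
python3 - <<'E'
from h import *
o=get_obs();KT=cam("wrist",o);im=cv2.imread("pics/w3.png")
g=pix2plane([[176,224],[224,213],[274,202]],.08,KT)[:,:2];print(g.round(4))
B=bores(im,KT,g)
d=B[0]-B[2];print("pitch",np.linalg.norm(d)/2,"yaw",np.degrees(np.arctan2(-d[0],d[1])),"mean",B.mean(0))
M=R.from_rotvec(o["tool_rot"]).as_matrix();F=o["tool_pos"]+M@[0,0,.110];print("foot",F,proj([F],KT), "stand hole",pix2plane([521,129],.08,KT))
E
```

```text
[[0.5276 0.1658]
 [0.5256 0.1114]
 [0.5231 0.0563]]
bore px [175.3 224. ] axes px [12.9 16.2] world [0.5279 0.1666]
bore px [223.5 213.4] axes px [14. 16.] world [0.5253 0.112 ]
bore px [273.2 202.4] axes px [14.4 15.6] world [0.5229 0.0573]
pitch 0.054700736041316866 yaw -2.6052912610442474 mean [0.52536852 0.11197429]
foot [0.52937916 0.00210331 0.12100029] [[322.31097118 195.10554458]] stand hole [[ 0.52982926 -0.19812121  0.08      ]]
```

```bash
python3 -m crank '[{"offset":[-0.01,-0.035,0],"twist":[0,0,0]},{"offset":[-0.02,-0.075,0],"twist":[0,0,0]},{"offset":[-0.035,-0.115,0],"twist":[0,0,0]},{"offset":[-0.045,-0.145,0],"twist":[0,0,0]},{"offset":[-0.0455,-0.1575,0],"twist":[0,0,0]},{"offset":[-0.0455,-0.1575,0.015],"twist":[0,0,0]},{"offset":[-0.0455,-0.1575,0.028],"twist":[0,0,0]},{"offset":[-0.0455,-0.1575,0.028],"twist":[0,0,0]},{"offset":[-0.0455,-0.1575,0.028],"twist":[0,0,0]}]'
python3 - <<'E'
from h import *
o=get_obs();im=get_image("wrist");cv2.imwrite("pics/w4.png",im[:,:,::-1])
print(o["tool_pos"],o["tool_rot"],o["contact_force"]);KT=cam("wrist",o)
goal(o,[.5277,.1664,.198]);print(proj([[.5277,.1664,.08],[*o["tool_pos"][:2],o["tool_pos"][2]-.110]],KT))
cv2.imwrite("pics/w4c.png",cv2.resize(im[140:240,270:380,::-1],None,fx=6,fy=6,interpolation=cv2.INTER_CUBIC))
E
```

```text
t: 8.0
tool_pos: [0.528, 0.1661, 0.2031]
tool_rot: [3.113, -0.425, -0.0]
contact_force: [-0.5, 0.5, -1.6]
opening: 0.0251
grip_force: 59.7
[0.52795507 0.16605573 0.20313521] [ 3.11252592e+00 -4.25213917e-01 -3.91223565e-04] [-0.48264506  0.50080841 -1.59477016]
offset [-0.0003 -0.0003  0.0051] tool x yaw -15.56 tilt [-3.e-04 -1.e-04 -1.e+00]
[[321.97294206 191.18587118]
 [322.28768447 195.07892026]]
```

View pics/w4c.png

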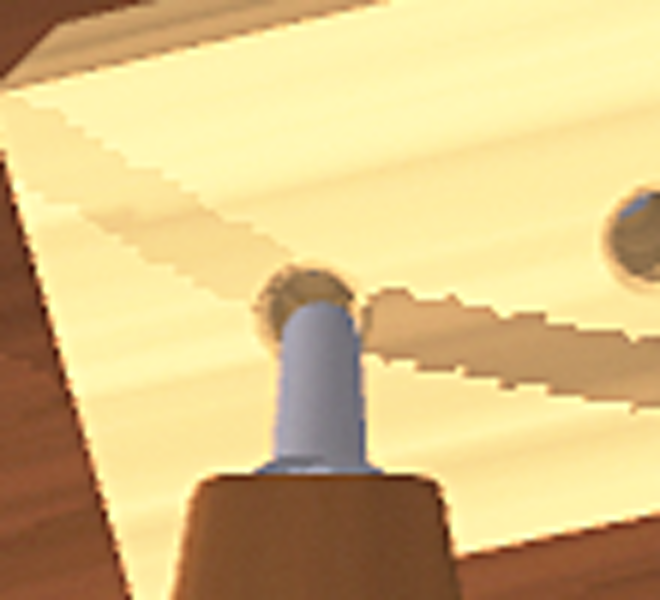

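The bore mouth's centre is at crop (310,314) and the rod tip's axis at crop column 321, so the foot is about 1.3 mm too far along +y of the tool. Correct this and enter gently.

```bash
python3 -m crank '[{"offset":[0,-0.0013,0],"twist":[0,0,0]},{"offset":[0,-0.0013,0.005],"twist":[0,0,0]},{"offset":[0,-0.0013,0.008],"twist":[0,0,0]},{"offset":[0,-0.0013,0.011],"twist":[0,0,0]},{"offset":[0,-0.0013,0.014],"twist":[0,0,0]},{"offset":[0,-0.0013,0.017],"twist":[0,0,0]},{"offset":[0,-0.0013,0.017],"twist":[0,0,0]}]'
python3 - <<'E'
from h import *
o=get_obs();im=get_image("wrist");cv2.imwrite("pics/w5.png",im[:,:,::-1])
print(o["tool_pos"],o["contact_force"],o["wrist_torque"])
cv2.imwrite("pics/w5c.png",cv2.resize(im[160:230,285:365,::-1],None,fx=6,fy=6,interpolation=cv2.INTER_CUBIC))
E
```

```text
t: 8.93
tool_pos: [0.528, 0.1679, 0.1859]
tool_rot: [3.113, -0.424, -0.001]
contact_force: [0.5, -0.1, -1.0]
opening: 0.0252
grip_force: 59.7
[0.52801888 0.16793906 0.18586836] [ 0.5108404  -0.14377264 -0.96897733] [0.00528315 0.03707598 0.05103561]
```

View pics/w5c.png

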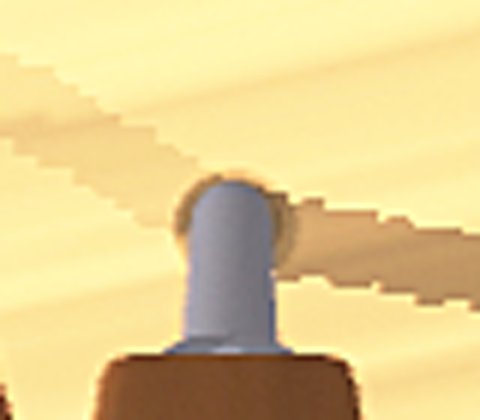

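The foot is in the mouth and nearly centred (rod at crop column 232, mouth at 236), with no force. Going on down.

```bash
python3 -m crank '[{"offset":[0,0.0003,0.004],"twist":[0,0,0]},{"offset":[0,0.0003,0.008],"twist":[0,0,0]},{"offset":[0,0.0003,0.012],"twist":[0,0,0]},{"offset":[0,0.0003,0.016],"twist":[0,0,0]},{"offset":[0,0.0003,0.02],"twist":[0,0,0]},{"offset":[0,0.0003,0.024],"twist":[0,0,0]},{"offset":[0,0.0003,0.027],"twist":[0,0,0]},{"offset":[0,0.0003,0.027],"twist":[0,0,0]}]'; python3 -m crank '[{"offset":[0,0,0.003],"twist":[0,0,0]},{"offset":[0,0,0.006],"twist":[0,0,0]},{"offset":[0,0,0.008],"twist":[0,0,0]},{"offset":[0,0,0.008],"twist":[0,0,0]}]'
```

```text
t: 9.98
tool_pos: [0.528, 0.1676, 0.1589]
tool_rot: [3.113, -0.424, -0.001]
contact_force: [1.3, -0.4, -2.1]
opening: 0.0259
grip_force: 59.7
t: 10.48
tool_pos: [0.528, 0.1677, 0.151]
tool_rot: [3.113, -0.424, -0.001]
contact_force: [-0.4, -0.2, -1.5]
opening: 0.0252
grip_force: 59.7
```

```bash
python3 -m crank '[{"offset":[0,0,0.001],"twist":[0,0,0]},{"offset":[0,0,0.002],"twist":[0,0,0]},{"offset":[0,0,0.002],"twist":[0,0,0]}]'
```

```text
t: 10.85
tool_pos: [0.5281, 0.1677, 0.1492]
tool_rot: [-3.113, 0.424, 0.0]
contact_force: [-0.3, 0.0, -1.3]
opening: 0.0254
grip_force: 59.7
```

```bash
python3 -m crank '[{"offset":[0,0,0.002],"twist":[0,0,0]},{"offset":[0,0,0.004],"twist":[0,0,0]},{"offset":[0,0,0.006],"twist":[0,0,0]},{"offset":[0,0,0.007],"twist":[0,0,0]},{"offset":[0,0,0.008],"twist":[0,0,0]},{"offset":[0,0,0.0085],"twist":[0,0,0]},{"offset":[0,0,0.0085],"twist":[0,0,0]}]'
```

```text
t: 11.72
tool_pos: [0.5283, 0.1677, 0.1413]
tool_rot: [-3.113, 0.424, -0.0]
contact_force: [-1.1, -0.1, 2.2]
opening: 0.0253
grip_force: 60.0
```

```bash
python3 -m crank '[{"offset":[0,0,0.001],"twist":[0,0,0]},{"offset":[0,0,0.001],"twist":[0,0,0]},{"offset":[0,0,0.001],"twist":[0,0,0]},{"offset":[0,0,0.001],"twist":[0,0,0]},{"offset":[0,0,0.001],"twist":[0,0,0]},{"offset":[0,0,0.001],"twist":[0,0,0]}]'
```

```text
t: 12.48
tool_pos: [0.5283, 0.1677, 0.1402]
tool_rot: [-3.113, 0.424, -0.001]
contact_force: [-2.3, -1.1, 5.5]
opening: 0.0254
grip_force: 60.4
```

Left bore bottoms at about 48 mm (foot around 0.031, 6.9 N held). On to the middle bore.

```bash
python3 -m crank '[{"offset":[0,0,-0.01],"twist":[0,0,0]},{"offset":[0,0,-0.03],"twist":[0,0,0]},{"offset":[0,0,-0.05],"twist":[0,0,0]},{"offset":[0,0,-0.061],"twist":[0,0,0]},{"offset":[0,0,-0.062],"twist":[0,0,0]},{"offset":[0.0063,0.0268,-0.062],"twist":[0,0,0]},{"offset":[0.0126,0.0536,-0.062],"twist":[0,0,0]},{"offset":[0.0126,0.0536,-0.052],"twist":[0,0,0]},{"offset":[0.0126,0.0536,-0.049],"twist":[0,0,0]},{"offset":[0.0126,0.0536,-0.046],"twist":[0,0,0]},{"offset":[0.0126,0.0536,-0.046],"twist":[0,0,0]}]'
python3 - <<'E'
from h import *
o=get_obs();im=get_image("wrist");cv2.imwrite("pics/w6.png",im[:,:,::-1])
print(o["tool_pos"],o["contact_force"],o["wrist_torque"])
cv2.imwrite("pics/w6c.png",cv2.resize(im[160:230,285:365,::-1],None,fx=6,fy=6,interpolation=cv2.INTER_CUBIC))
E
```

```text
t: 13.85
tool_pos: [0.5257, 0.1132, 0.1853]
tool_rot: [3.113, -0.422, -0.001]
contact_force: [0.6, 0.3, -1.4]
opening: 0.0253
grip_force: 59.9
[0.52574321 0.11322173 0.18532746] [ 0.56164645  0.26651915 -1.41135024] [-0.00254622 -0.00322754  0.02204109]
```

View pics/w6c.png

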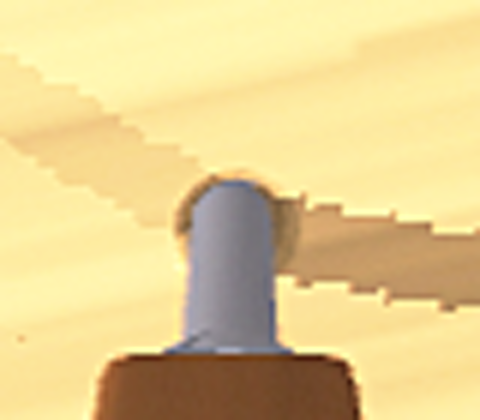

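Same alignment as before: rod at crop column 232, mouth at 236. Down the middle bore.

```bash
python3 -m crank '[{"offset":[0,0.0003,0.004],"twist":[0,0,0]},{"offset":[0,0.0003,0.008],"twist":[0,0,0]},{"offset":[0,0.0003,0.013],"twist":[0,0,0]},{"offset":[0,0.0003,0.018],"twist":[0,0,0]},{"offset":[0,0.0003,0.023],"twist":[0,0,0]},{"offset":[0,0.0003,0.027],"twist":[0,0,0]},{"offset":[0,0.0003,0.03],"twist":[0,0,0]},{"offset":[0,0.0003,0.032],"twist":[0,0,0]},{"offset":[0,0.0003,0.0335],"twist":[0,0,0]},{"offset":[0,0.0003,0.0345],"twist":[0,0,0]},{"offset":[0,0.0003,0.0345],"twist":[0,0,0]}]'
```

```text
t: 15.28
tool_pos: [0.5261, 0.1124, 0.1517]
tool_rot: [-3.113, 0.424, -0.001]
contact_force: [-0.4, 0.9, 0.8]
opening: 0.0254
grip_force: 60.1
```

```bash
python3 -m crank '[{"offset":[0,0,0.001],"twist":[0,0,0]},{"offset":[0,0,0.0015],"twist":[0,0,0]},{"offset":[0,0,0.0015],"twist":[0,0,0]},{"offset":[0,0,0.0015],"twist":[0,0,0]},{"offset":[0,0,0.0015],"twist":[0,0,0]},{"offset":[0,0,0.0015],"twist":[0,0,0]},{"offset":[0,0,0.0015],"twist":[0,0,0]}]'
```

```text
t: 16.15
tool_pos: [0.5261, 0.1124, 0.15]
tool_rot: [-3.113, 0.424, -0.001]
contact_force: [-1.6, 0.4, 4.6]
opening: 0.0254
grip_force: 60.5
```

Middle bore: about 38 mm, 6 N held. On to the right bore, which must then be the deepest.

```bash
python3 -m crank '[{"offset":[0,0,-0.01],"twist":[0,0,0]},{"offset":[0,0,-0.03],"twist":[0,0,0]},{"offset":[0,0,-0.051],"twist":[0,0,0]},{"offset":[0,0,-0.052],"twist":[0,0,0]},{"offset":[0,0,-0.052],"twist":[0,0,0]},{"offset":[0.0063,0.0268,-0.052],"twist":[0,0,0]},{"offset":[0.0126,0.0536,-0.052],"twist":[0,0,0]},{"offset":[0.0126,0.0536,-0.042],"twist":[0,0,0]},{"offset":[0.0126,0.0536,-0.039],"twist":[0,0,0]},{"offset":[0.0126,0.0536,-0.036],"twist":[0,0,0]},{"offset":[0.0126,0.0536,-0.036],"twist":[0,0,0]}]'
python3 - <<'E'
from h import *
o=get_obs();im=get_image("wrist")
cv2.imwrite("pics/w7c.png",cv2.resize(im[160:230,285:365,::-1],None,fx=6,fy=6,interpolation=cv2.INTER_CUBIC))
E
```

```text
t: 17.52
tool_pos: [0.5235, 0.058, 0.1853]
tool_rot: [-3.113, 0.422, 0.001]
contact_force: [-1.0, 0.2, -2.0]
opening: 0.0254
grip_force: 59.9
```

View pics/w7c.png

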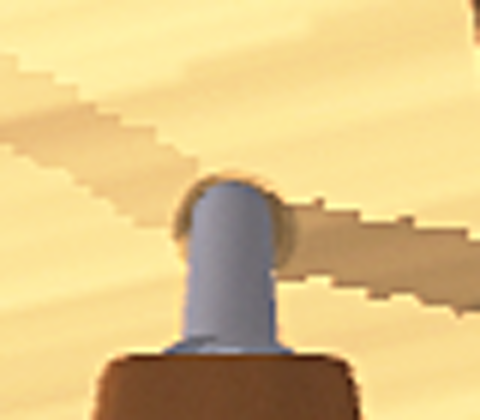

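Aligned the same way (rod at crop column 232, mouth at 235). That makes 11 views, one over the limit of 10, so I'll work by force and numbers from here.

```bash
python3 -m crank '[{"offset":[0,0.0003,0.004],"twist":[0,0,0]},{"offset":[0,0.0003,0.008],"twist":[0,0,0]},{"offset":[0,0.0003,0.013],"twist":[0,0,0]},{"offset":[0,0.0003,0.018],"twist":[0,0,0]},{"offset":[0,0.0003,0.023],"twist":[0,0,0]},{"offset":[0,0.0003,0.028],"twist":[0,0,0]},{"offset":[0,0.0003,0.032],"twist":[0,0,0]},{"offset":[0,0.0003,0.035],"twist":[0,0,0]},{"offset":[0,0.0003,0.038],"twist":[0,0,0]},{"offset":[0,0.0003,0.041],"twist":[0,0,0]},{"offset":[0,0.0003,0.044],"twist":[0,0,0]},{"offset":[0,0.0003,0.046],"twist":[0,0,0]},{"offset":[0,0.0003,0.046],"twist":[0,0,0]}]'
```

```text
t: 19.2
tool_pos: [0.5235, 0.057, 0.1396]
tool_rot: [3.113, -0.424, -0.0]
contact_force: [0.4, 0.5, -1.8]
opening: 0.0253
grip_force: 59.8
```

```bash
python3 -m crank '[{"offset":[0,0,0.002],"twist":[0,0,0]},{"offset":[0,0,0.004],"twist":[0,0,0]},{"offset":[0,0,0.006],"twist":[0,0,0]},{"offset":[0,0,0.0075],"twist":[0,0,0]},{"offset":[0,0,0.0085],"twist":[0,0,0]},{"offset":[0,0,0.0085],"twist":[0,0,0]}]'
```

```text
t: 19.95
tool_pos: [0.5237, 0.057, 0.1316]
tool_rot: [-3.113, 0.424, -0.0]
contact_force: [-0.8, -0.3, 0.2]
opening: 0.0255
grip_force: 60.2
```

```bash
python3 -m crank '[{"offset":[0,0,0.001],"twist":[0,0,0]},{"offset":[0,0,0.0015],"twist":[0,0,0]},{"offset":[0,0,0.0015],"twist":[0,0,0]},{"offset":[0,0,0.0015],"twist":[0,0,0]},{"offset":[0,0,0.0015],"twist":[0,0,0]},{"offset":[0,0,0.0015],"twist":[0,0,0]},{"offset":[0,0,0.0015],"twist":[0,0,0]}]'
```

```text
t: 20.82
tool_pos: [0.5238, 0.0571, 0.1305]
tool_rot: [3.113, -0.424, 0.0]
contact_force: [-2.6, 0.2, 5.5]
opening: 0.0255
grip_force: 60.5
```

Right bore: about 58 mm, 7 N held. I'll ease off and release.

```bash
python3 -m crank '[{"offset":[0,0,-0.001],"twist":[0,0,0]},{"offset":[0,0,-0.0015],"twist":[0,0,0]},{"offset":[0,0,-0.0015],"twist":[0,0,0]},{"offset":[0,0,-0.0015],"twist":[0,0,0]}]' - 20; python3 -m crank '[{"offset":[0,0,0],"twist":[0,0,0]},{"offset":[0,0,0],"twist":[0,0,0]},{"offset":[0,0,0],"twist":[0,0,0]},{"offset":[0,0,0],"twist":[0,0,0]},{"offset":[0,0,0],"twist":[0,0,0]},{"offset":[0,0,0],"twist":[0,0,0]}]' 0.75 20
```

```text
t: 21.32
tool_pos: [0.5237, 0.0571, 0.1312]
tool_rot: [-3.113, 0.424, -0.0]
contact_force: [-1.1, 0.3, 0.9]
opening: 0.0255
grip_force: 60.3
t: 22.08
tool_pos: [0.5237, 0.057, 0.1313]
tool_rot: [3.113, -0.424, 0.0]
contact_force: [-0.5, -0.5, 0.2]
opening: 0.0641
grip_force: 0.0
```

Withdraw straight up, then check numerically with the networks from the wrist camera and the fixed cameras.

```bash
python3 -m crank '[{"offset":[0,0,-0.01],"twist":[0,0,0]},{"offset":[0,0,-0.03],"twist":[0,0,0]},{"offset":[0,0,-0.06],"twist":[0,0,0]},{"offset":[0,0,-0.1],"twist":[0,0,0]},{"offset":[0,0,-0.14],"twist":[0,0,0]},{"offset":[0,0,-0.16],"twist":[0,0,0]},{"offset":[0,0,-0.16],"twist":[0,0,0]},{"offset":[0,0,-0.16],"twist":[0,0,0]}]'
python3 - <<'E'
from h import *
o=get_obs();get_image("wrist");get_image("side");print(o["contact_force"],o["grip_force"])
for n in("wrist","side"):
    KT=cam(n,o)
    print(n,"expect top/handle base",proj([[.523,.0568,.180],[.523,.0568,.106]],KT).round(1).tolist())
    for d in cut_out("rod",n):print(round(d["confidence"],2),np.round(d["rect"],1))
E
```

```text
t: 23.08
tool_pos: [0.5229, 0.0571, 0.2895]
tool_rot: [3.113, -0.424, -0.004]
contact_force: [-0.6, -0.4, 0.1]
opening: 0.0643
grip_force: 0.0
[-0.62809296 -0.36853902  0.05224368] 0.0
wrist expect top/handle base [[322.5, 194.8], [322.3, 174.9]]
0.68 [605.5 112.4  69.1  24.8]
0.66 [514.8  20.1 110.3  40.3]
0.64 [602.3  29.9  75.4  33.4]
0.56 [325.4 183.8  30.1  41.2]
side expect top/handle base [[307.7, 199.7], [307.7, 219.6]]
0.79 [310.  209.8  15.3  32.1]
0.78 [378.8 140.5  13.3  40. ]
0.68 [339.6 157.   11.9  41. ]
0.6 [407.8 148.9   9.4  34.1]
0.57 [404.5 184.6  22.8  42.9]
```

The rod shows where expected: side (310,210) against a predicted (308,210), wrist (325,184) against (322,185). It stands upright in the right bore, so I hand in.

```bash
python3 -c "from station import *; print(finish_job())"
```

```text
the job is handed in; nothing more can be done
None
```

I sounded all three bores with 6–7 N each (left about 48 mm, middle about 38 mm, right about 58 mm), left the rod standing released in the right (deepest) bore, and handed the job in at about 23 s; no verdict came back, and I viewed 11 pictures against the limit of 10.

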